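# Close up the bench chest

### The arm

A 6-joint arm with a two-finger parallel gripper is mounted at the origin on a cart in front of the work surface, level with it; the furniture and walls round the work are solid. World frame = base frame: x ahead of the robot, y to its left, z up, the work surface at z = 0. Lengths are in m, angles in rad, forces in N, time in s.
With the tool pointing down it reaches from about 0.375 to 0.9 m from the base axis. Payload 3.1 kg.
Tool frame: the origin (TCP) lies where the fingers leave the gripper's body, on its centre line; the fingertips stand 70 mm ahead of it and the grasp point (between the pads) lies 51 mm ahead of it; z points along the fingers, y is the line along which they close (so a half turn about z gives the same grasp; the last joint's range is limited). The gripper opens to 87 mm and grips with 3 to 60 N. Pads are 19 mm wide; open, the fingers measure 117 mm over their backs; the gripper's body (75 mm by 190 mm) begins 51 mm behind the grasp point.
Start: joints at [1.083, 0.527, 1.433, -0, 1.181, -0.178], TCP at [0.19, 0.595, 0.292] pointing down, gripper open.
Joint ranges: [-3.08, 3.08], [-0.75, 2.2], [0.22, 2.44], [-1.43, 4.57], [0, 2.65], [-2.85, 2.85]. Speed limits (rad/s): [2.79, 2.79, 3.14, 3.14, 3.14, 3.14].

### API

Orientations are given as a unit quaternion [x, y, z, w].
In Python, from rig import robot gives the robot as it stands.
- The arm moves only by the tool send_rows, never from a script. Its argument "deltas" is text: rows parted by semicolons, each of 7 numbers parted by spaces: the shift along the tool's x, y, z in mm, then the turn, a rotation vector about the tool's x, y, z in degrees, then the opening, from 0 (shut) to 1 (fully open). A call has 1 to 10 rows; each row shifts and turns the commanded pose from where the row before left it, along the tool's axes as they then stand; what a row does not reach is not made up. A row lasts 1/8 s, in which the tool goes at most 62.5 mm and 10.7 degrees, less where a joint would pass 70% of its speed; a pose out of reach is approached as far as the arm can. A call is refused whole if a number of a shift passes 62.5 or a number of a turn 10.7, either way. A call with a gripper value outside its range is refused whole. The fingers move at their own pace and stop on an object; "newtons" is the grip in N (left out, the last holds). Time passes only in rows, so rows that do not move let the fingers close. It gives the time, the measured TCP pose, the force, the opening and the grip force at its end, in the units of the state.
- robot.get_obs(): the state, without advancing time (a new reading comes with each control period).
- robot.camera(name): name is "scene" or "top"; returns a dict with "image" (384x512x3 uint8, red, green, blue), "depth" (384x512 float32, m along the optical axis (not along the pixel's ray), 0 where there is no reading), "fovy" (degrees; the focal length in pixels is half the picture's height over the tangent of half this angle, whatever the lens; pixels are square), "cx", "cy" (the principal point, pixels), "rvec" (rotation vector, rad) and "tvec" (3), from world to camera coordinates, as OpenCV has them. Camera axes: x right, y down, z forward; pixel columns grow to the right and rows downward; lengths in m; the calibration is good to about 2 mm. A picture is of the moment at which its call begins.
- robot.hand_in(): hands the job in; it is judged then, once.
Trained networks look in the newest picture that a camera, given by its name, has taken for a name from the list of things; names that differ only in an ending like _2 or _b are one class to them, and where a whole thing is asked for, a point or a joint stands for the part that bears it (a point fixed in the world has none). Each returns a list of dicts, best first, with "p" (0 to 1); they miss things now and then, are a little off and sometimes report something else, mostly with a low value. They report only what shows in the picture. A call takes as long as a camera call.
- robot.find_in(camera, thing): "box" ([left, top, right, bottom] in pixels, round what is visible of it).
- robot.cut_out(camera, thing): "region" (384x512 bool, what is visible of it) and "box" ([left, top, right, bottom] in pixels, round what is visible of it).
The state is a dict: "time": time; "q": joint angles; "joint_velocities": joint speeds; "joint_torque": joint torques, N m; "position": TCP position; "tool_rot": TCP orientation; "ft_force": force on the tool from outside, world axes, zero at the start; "moment": the same for the moment, N m; "grip_width": finger opening in m; "grip_force": force on a finger pad.
Only numpy, scipy, OpenCV 4.12 (cv2) and the standard library are available. Lean on these libraries where they do the work, as an engineer would, in place of code of your own. Each camera call takes 0.05 s, during which the arm holds its last target. There are 200 camera calls.

### The job

Close up the small grey chest on the bench by pushing with the fingertips: first push both open drawers fully home, and only then push the lid down until it lies closed. Push gently, without slamming the lid or bearing hard on the chest once a part is home. Push on the outsides only; do not grip anything, reach into the drawers or touch the lining inside the lid, and leave the tools and fittings that lie around where they are.

Things in the scene. Friction and masses are not known exactly. Their poses are not given: they have to be found in the camera images.
- chest: low grey bench chest, fixed to the bench; body 160 (x) x 290 (y) x 90 mm high, 98 mm with the lid closed. Origin: centre of its underside, on the bench top. Its -x side is the front (drawers, towards the robot), +y is left seen from the robot, z up. It may stand turned by up to 0.35 rad. Two drawers side by side in the front, an open shallow tray on top (rim 90 mm up) under the hinged lid. Light sheet metal: 15 N at a stop is plenty, over 60 N is too much
- drawer_left (a joint): slide of the left, narrow drawer (front 114 mm wide): 0 = fully home, grows to 0.09 m as it comes out along the chest's -x. Runs with about 2 N of friction, no spring, hard stop at 0
- drawer_right (a joint): slide of the right, wide drawer (front 162 mm wide): 0 = fully home, grows to 0.09 m as it comes out along the chest's -x. Runs with about 2 N of friction, no spring, hard stop at 0
- chest_lid (a joint): hinge of the lid: 0 = closed, flat on the chest; grows as the front edge swings up and back (1.5 rad: almost upright). Stiff hinge: it stays at any angle where it is left; some 2 to 6 N near the front edge, square to the lid, move it. Hard stop at 0
- drawer_left_pull (a point): centre of the front face of the left drawer's aluminium lip. The lip runs the full width of the drawer along the top of its front, 12 mm high (50 to 62 mm above the bench), and stands 8 mm proud of the front, which is 50 mm high (12 to 62 mm above the bench); the drawer is open above. Axes as the chest's
- drawer_right_pull (a point): the same point of the right drawer's lip. With a drawer home this point lies 94 mm in front of the chest's origin
- lid_hinge (a point): point on the lid's hinge axis, midway along it, 84 mm behind the chest's origin, 92 mm above the bench. The axis runs along the chest's y. The lid is a plate 168 (hinge to front edge) x 294 x 8 mm; its outer face lies 6 mm above the hinge axis when closed
- lid_push (a point): point on the lid's outer (upper) face, midway across, 135 mm from the hinge axis and 33 mm short of the front edge; a good place to push. Axes turn with the lid
- lid_lining: rubber lining on the inside (underside) of the lid, 150 x 276 x 3 mm; not to be touched. Origin: on the hinge axis
- drawer_left_tray: inside of the left drawer: thin aluminium tray behind the front, not to be touched. Origin: under the drawer at bench height, midway along the closed drawer
- drawer_right_tray: inside of the right drawer, the same, not to be touched
- loose_nut: bystander, loose: hexagon nut 36x41x19 mm lying in front of the chest, between the drawers. Origin: centre of its underside
- tee: bystander, loose: pipe tee 50x60x32 mm beside the chest's right front corner. Origin: centre of its underside
- magnet: bystander, loose: flat five-sided welding magnet 83x90x14 mm beside the chest's right side. Origin: centre of its underside
- tape: bystander, loose: tape measure 34x84x64 mm, to the right. Origin: centre of its underside
- driver: bystander, loose: screwdriver 31x213x30 mm, to the right, behind the tape measure. Origin: centre of its underside
- flange: bystander, loose: round blank flange 90 mm across, 16 mm thick, to the left. Origin: centre of its underside

How it is judged:
On the way, in this order (a step that is already met when the one before it is completed fails the run):
1. both drawers are home while the lid is still open (value of joint each of drawer_left, drawer_right below 0.004 m and value of joint chest_lid above 0.6 rad), for 0.2 s.
2. the lid is closed (value of joint each of drawer_left, drawer_right below 0.004 m and value of joint chest_lid below 0.04 rad), for 0.2 s.
At the end, for the whole second after the job is handed in: both drawers within 4 mm of fully home, the lid within 0.04 rad of closed, and every loose thing within 20 mm of where it lay (all of step 2 and distance of each of loose_nut, tee, magnet, tape, driver, flange from where it was at the start of the episode below 0.02 m); the robot touches nothing.
It fails at once if the fingers bear on the chest, its drawers or lid with over 60 N (contact force between the fingers and chest above 60 N).
It fails at once if the lid is slammed (closing faster than 3 rad/s) (velocity of joint chest_lid below -3 rad/s).
It fails at once if fingers press on the inside of a drawer (over 1 N) (contact force between the fingers and drawer_left_tray above 1 N or contact force between the fingers and drawer_right_tray above 1 N).
It fails at once if fingers press on the lining inside the lid (over 1 N), as in gripping it (contact force between the fingers and lid_lining above 1 N).
It fails at once if a loose thing is moved by more than 20 mm, lifted or carried (not (distance of each of loose_nut, tee, magnet, tape, driver, flange from where it was at the start of the episode below 0.02 m)).
It also fails if it takes over 56 s, if anything falls off the work surface, if the arm or the gripper's body presses on something with over 40 N, if the wrist force passes 120 N, or if a joint passes its speed limit or range.

## Working session

There is one attempt and no reset: what is moved stays moved. The work goes in short steps, Python scripts to look and compute and a tool call to move; the robot and the scene stay as the last step left them, time stands still between calls to the robot, and variables do not carry over. Pictures are saved under pics/ and viewed, at most 10 in all, crops included, and the job is handed in when it is done.

Besides the shell and the picture viewer there is one more tool, called after "Call:" as name(argument=value, ...) on one line, values as JSON. send_rows: Moves the arm, as the interface text tells. Its arguments: {"type":"object","properties":{"deltas":{"type":"string"},"newtons":{"type":"number"}},"required":["deltas"]}

```bash
mkdir -p pics; cat > h.py <<'E'
import numpy as np, cv2
from rig import robot
def cloud(name):
    c=robot.camera(name); im=c["image"]; d=c["depth"]; H,W=d.shape
    f=H/2/np.tan(np.radians(c["fovy"])/2)
    v,u=np.mgrid[:H,:W]
    P=np.stack([(u-c["cx"])/f*d,(v-c["cy"])/f*d,d],-1)
    R=cv2.Rodrigues(np.array(c["rvec"],float))[0]
    X=(P-np.array(c["tvec"]).ravel())@R
    X[d==0]=np.nan
    return im,X,c
E
python3 - <<'E'
from h import *
ims=[]
for n in("scene","top"):
    im,X,c=cloud(n); np.save(n+".npy",X); ims.append(im)
    R=cv2.Rodrigues(np.array(c["rvec"],float))[0]; print(n,-R.T@np.array(c["tvec"]).ravel(), c["fovy"])
    cv2.imwrite(f"pics/{n}0.png",cv2.resize(im[:,:,::-1],(800,600)))
    for t in("drawer_left","drawer_right","chest_lid","chest","loose_nut","tee","magnet","tape","driver","flange"):
        r=robot.cut_out(n,t)
        if r:
            m=r[0]["region"]; p=X[m]; print(t,round(r[0]["p"],2),r[0]["box"],np.nanmedian(p,0).round(3),np.nanpercentile(p,2,axis=0).round(3),np.nanpercentile(p,98,axis=0).round(3))
            np.save(f"m_{n}_{t}.npy",m)
print(robot.get_obs())
E
```

```text
scene [-0.40339257 -1.20956756  0.83352926] 47.98527091163705
drawer_left 0.64 [229.2, 134.4, 273.4, 178.0] [0.634 0.002 0.188] [ 0.581 -0.099  0.108] [0.704 0.153 0.236]
drawer_right 0.77 [206.1, 184.8, 240.1, 213.5] [0.491 0.024 0.036] [ 0.445 -0.047  0.014] [0.572 0.108 0.063]
chest_lid 0.63 [233.2, 134.2, 279.2, 184.1] [0.64  0.007 0.177] [ 0.581 -0.104  0.01 ] [0.891 0.343 0.236]
chest 0.94 [198.3, 130.1, 278.5, 213.6] [0.599 0.027 0.067] [ 0.455 -0.104  0.012] [0.739 0.218 0.231]
loose_nut 0.43 [189.6, 198.4, 199.2, 203.3] [0.408 0.122 0.015] [0.392 0.113 0.007] [0.421 0.147 0.02 ]
tee 0.63 [220.6, 211.8, 239.6, 223.8] [ 0.431 -0.104  0.024] [ 0.408 -0.132  0.006] [ 0.463 -0.078  0.032]
magnet 0.74 [255.3, 207.6, 275.9, 225.1] [ 0.547 -0.164  0.012] [ 0.498 -0.191 -0.   ] [ 0.59  -0.114  0.017]
tape 0.77 [289.8, 255.2, 317.6, 277.9] [ 0.392 -0.5    0.04 ] [ 0.378 -0.527  0.002] [ 0.422 -0.464  0.064]
driver 0.71 [316.3, 256.1, 354.2, 271.1] [ 0.501 -0.539  0.019] [ 0.457 -0.558 -0.003] [ 0.569 -0.504  0.03 ]
flange 0.69 [146.1, 175.8, 168.2, 191.1] [0.4   0.381 0.012] [0.361 0.
[... 1056 characters left out ...]
time': 1.1, 'q': array([ 1.08349873e+00,  5.27498816e-01,  1.43269946e+00,  3.50667610e-05,
        1.18141651e+00, -1.78548581e-01]), 'joint_velocities': array([-0.00017442, -0.00042127, -0.00159113,  0.0009262 , -0.00125545,
        0.00114284]), 'joint_torque': array([ 3.00558922e-04, -4.40035594e+01, -1.76990354e+01,  6.31813891e-02,
        5.04373934e-02, -2.31023938e-05]), 'position': array([0.18989874, 0.5954267 , 0.2922493 ]), 'tool_rot': array([ 1.53768654e-01,  9.88106877e-01, -5.15337599e-06, -1.89452628e-05]), 'ft_force': array([-0.24928925,  0.09754753,  0.24857675]), 'moment': array([ 0.01321621, -0.00716072, -0.04594815]), 'grip_force': 0.0, 'grip_width': 0.08707684141811663}
```

```bash
python3 - <<'E'
import cv2,numpy as np
a=cv2.imread("pics/top0.png");b=cv2.imread("pics/scene0.png")
s=800/512
A=cv2.resize(a[int(120*s):int(255*s),int(100*s):int(300*s)],(800,540)) 
cv2.imwrite("pics/topc.png",A)
B=cv2.resize(b[int(125*s):int(230*s),int(140*s):int(290*s)],(800,560));cv2.imwrite("pics/scenec.png",B)
X=np.load("top.npy");d=X.reshape(-1,3);d=d[~np.isnan(d).any(1)]
# drawer lips: z .055-.07
box=(d[:,0]>.38)&(d[:,0]<.9)&(d[:,1]>-.2)&(d[:,1]<.3)
for lo,hi in((.055,.07),(.083,.097)):
    p=d[box&(d[:,2]>lo)&(d[:,2]<hi)]
    print(lo,len(p)); 
    print(np.array2string(p[np.argsort(p[:,1])].round(3)[::max(1,len(p)//60)],threshold=10000).replace('\n',''))
p=d[box&(d[:,2]>.11)]
print(len(p),p.min(0),p.max(0))
c=p.mean(0);u,s,v=np.linalg.svd(p-c,full_matrices=False);print(c,s,v)
for q in (p[:,2]<.13,p[:,2]>.22): print(p[q].mean(0), p[q].min(0),p[q].max(0))
E
```

```text
0.055 1993
[[ 0.653 -0.102  0.056] [ 0.56  -0.073  0.067] [ 0.531 -0.063  0.064] [ 0.612 -0.056  0.064] [ 0.56  -0.051  0.067] [ 0.6   -0.046  0.066] [ 0.533 -0.041  0.069] [ 0.585 -0.036  0.066] [ 0.614 -0.031  0.068] [ 0.625 -0.027  0.069] [ 0.547 -0.023  0.069] [ 0.637 -0.019  0.067] [ 0.57  -0.014  0.065] [ 0.591 -0.01   0.069] [ 0.525 -0.006  0.068] [ 0.526 -0.002  0.064] [ 0.633  0.003  0.066] [ 0.576  0.007  0.069] [ 0.595  0.012  0.065] [ 0.46   0.017  0.065] [ 0.638  0.021  0.07 ] [ 0.592  0.027  0.06 ] [ 0.62   0.031  0.067] [ 0.557  0.036  0.065] [ 0.579  0.04   0.067] [ 0.602  0.045  0.062] [ 0.48   0.05   0.066] [ 0.567  0.054  0.068] [ 0.589  0.059  0.067] [ 0.615  0.064  0.069] [ 0.477  0.068  0.061] [ 0.567  0.072  0.067] [ 0.608  0.078  0.063] [ 0.573  0.083  0.069] [ 0.651  0.087  0.07 ] [ 0.663  0.092  0.068] [ 0.61   0.096  0.068] [ 0.559  0.101  0.066] [ 0.491  0.105  0.058] [ 0.588  0.11   0.066] [ 0.592  0.114  0.064] [ 0.674  0.118  0.068] [ 0.566  0.123  0.064] [ 0.647  0.128  0.066] [ 0.609  0.132  0.067] [ 0.62   0.137  0.068] [ 0.625  0.141  0.064] [ 0.662
[... 1834 characters left out ...]
03  0.086] [ 0.592  0.204  0.083] [ 0.631  0.206  0.09 ] [ 0.623  0.209  0.092] [ 0.594  0.21   0.091] [ 0.609  0.212  0.088] [ 0.612  0.215  0.092] [ 0.595  0.215  0.084] [ 0.594  0.218  0.089] [ 0.598  0.222  0.087]]
1568 [ 0.57760224 -0.10512299  0.1100217 ] [0.74469692 0.29998462 0.2418531 ]
[0.65810451 0.07573236 0.18359443] [4.46154297 1.7983621  0.75140327] [[-0.1474858  -0.98884927  0.02061709]
 [ 0.59623889 -0.10552135 -0.79584197]
 [ 0.78914329 -0.10508268  0.60515329]]
[0.69618558 0.02870227 0.12074683] [ 0.64460425 -0.10512299  0.1100217 ] [0.74469692 0.17169717 0.12994147]
[0.62949317 0.05734695 0.23175956] [ 0.57760224 -0.08287165  0.22014622] [0.68115196 0.19967097 0.2418531 ]
```

View pics/topc.png

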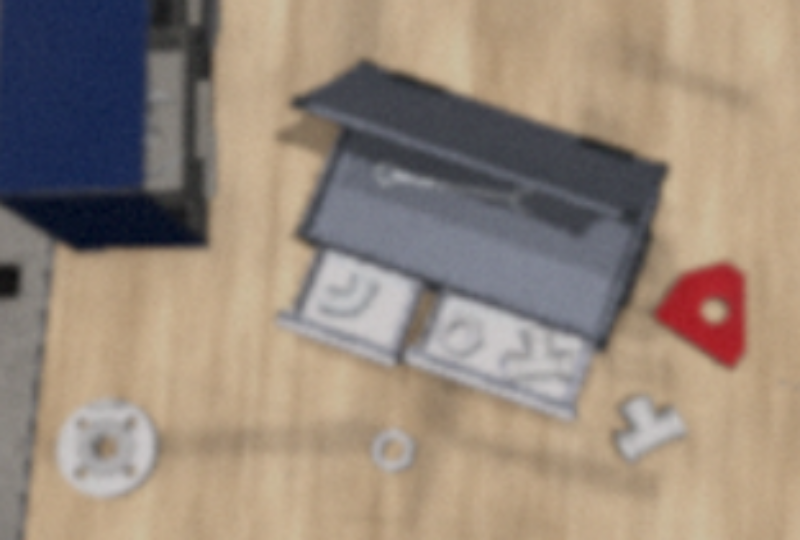

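View pics/scenec.png

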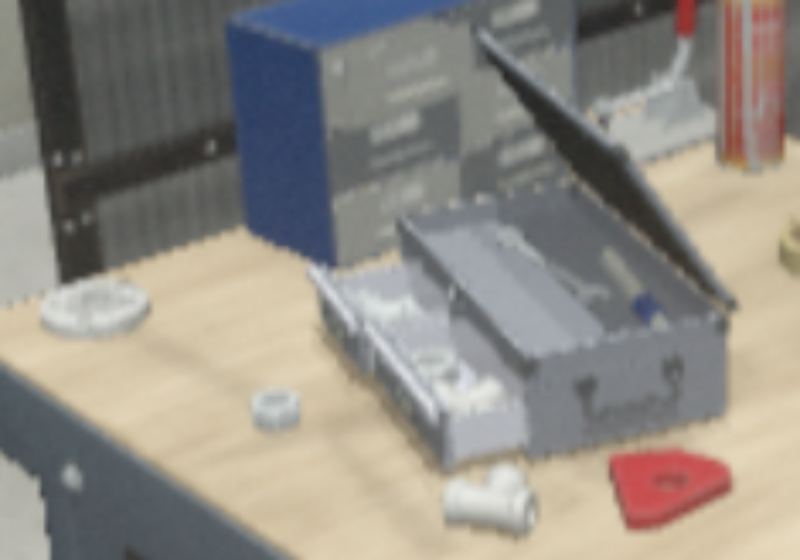

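```bash
python3 - <<'E'
import numpy as np
from scipy.optimize import least_squares
X=np.load("top.npy");d=X.reshape(-1,3);d=d[~np.isnan(d).any(1)]
S=np.load("scene.npy").reshape(-1,3);S=S[~np.isnan(S).any(1)]
def tc(p,o):
    c,s=np.cos(o[2]),np.sin(o[2]); q=p[:,:2]-o[:2]
    return np.c_[q@[c,s],q@[-s,c],p[:,2]]
o=np.array([.629,.058,-.307])
for k in range(5):
    q=tc(d,o)
    z=(q[:,2]>.084)&(q[:,2]<.096)
    F=d[z&(abs(q[:,0]+.08)<.012)&(abs(q[:,1])<.13)]
    R=d[z&(abs(q[:,1]+.145)<.012)&(abs(q[:,0]+.01)<.06)]
    L=d[z&(abs(q[:,1]-.145)<.012)&(abs(q[:,0]+.01)<.06)]
    f=lambda o:np.r_[tc(F,o)[:,0]+.079,tc(R,o)[:,1]+.144,tc(L,o)[:,1]-.144]
    o=least_squares(f,o,loss="soft_l1",f_scale=.003).x
    print(o.round(4),len(F),len(R),len(L))
    print([np.median(v).round(4) for v in np.split(f(o),[len(F),len(F)+len(R)])])
np.save("o.npy",o)
for nm,D in(("top",d),("scene",S)):
    q=tc(D,o)
    lid=q[(q[:,2]>.125)&(q[:,2]<.24)&(abs(q[:,1])<.13)&(q[:,0]>-.06)&(q[:,0]<.12)]
    a=np.polyfit(lid[:,2],lid[:,0],1); phi=np.arctan2(-1,a[0]); r=lid[:,0]-np.polyval(a,lid[:,2])
    print(nm,"lid",len(lid),"x at z.092",np.polyval(a,.092),"phi",np.pi+phi if phi<0 else phi,r.std(),"top",np.percentile(lid[:,2],99),np.percentile(lid[:,0],1))
    for n,lo,hi in(("R",-.14,.02),("L",.04,.14)):
        l=q[(q[:,2]>.05)&(q[:,2]<.068)&(q[:,0]<-.1)&(q[:,1]>lo)&(q[:,1]<hi)&(q[:,0]>-.2)]
        if len(l): print(n,len(l),np.percentile(l,[2,10,50,90],axis=0)[:,0].round(4),l[:,1].min().round(3),l[:,1].max().round(3))
p=np.array([[.1899,.5954,.2922]]);print("tcp chest",tc(p,o))
for n,c in dict(nut=(.407,.13),tee=(.437,-.1),mag=(.55,-.15)).items(): print(n,tc(np.array([[*c,0]]),o).round(3))
E
```

```text
[ 0.6288  0.0574 -0.3133] 96 39 38
[np.float64(0.0), np.float64(0.0012), np.float64(-0.0015)]
[ 0.6288  0.0574 -0.3138] 96 39 38
[np.float64(0.0), np.float64(0.0013), np.float64(-0.0015)]
[ 0.6288  0.0574 -0.3138] 96 39 38
[np.float64(0.0), np.float64(0.0013), np.float64(-0.0015)]
[ 0.6288  0.0574 -0.3138] 96 39 38
[np.float64(0.0), np.float64(0.0013), np.float64(-0.0015)]
[ 0.6288  0.0574 -0.3138] 96 39 38
[np.float64(0.0), np.float64(0.0013), np.float64(-0.0015)]
top lid 1106 x at z.092 0.09248552544373917 phi 0.9933599847895715 0.0022245776427694836 top 0.2387618609740107 -0.005792189194739424
R 211 [-0.154  -0.153  -0.146  -0.1391] -0.139 0.02
L 131 [-0.162  -0.1609 -0.1539 -0.147 ] 0.041 0.139
scene lid 270 x at z.092 0.0727887927839917 phi 1.057734105097703 0.0026547974069449994 top 0.23670587991109485 -0.006885635352419844
R 99 [-0.1557 -0.1543 -0.1485 -0.1393] -0.14 0.017
L 51 [-0.1639 -0.1622 -0.1573 -0.1468] 0.043 0.137
tcp chest [[-0.58351084  0.37626747  0.2922    ]]
nut [[-0.233  0.001  0.   ]]
tee [[-0.134 -0.209  0.   ]]
mag [[-0.011 -0.222  0.   ]]
```

Call:
send_rows(deltas="-37 -43.5 9 0 0 0 0;-37 -43.5 9 0 0 0 0;-37 -43.5 9 0 0 0 0;-37 -43.5 9 0 0 0 0;-37 -43.5 9 0 0 0 0;-37 -43.5 9 0 0 0 0;-37 -43.5 9 0 0 0 0;-37 -43.5 9 0 0 0 0;-37 -43.5 9 0 0 0 0;-37 -43.5 9 0 0 0 0", newtons=10)

```text
time: 2.35
position: [0.4113, 0.0667, 0.2023]
tool_rot: [0.154, 0.988, 0.0, 0.001]
ft_force: [-0.0, 0.8, 0.3]
grip_width: 0.0018
grip_force: 0.0
```

Call:
send_rows(deltas="0 0 0 0 -10 0 0;0 0 0 0 -10 0 0;0 0 0 0 0 0 0")

```text
time: 2.72
position: [0.4082, 0.0661, 0.2013]
tool_rot: [0.153, 0.975, -0.03, 0.155]
ft_force: [-0.3, 0.5, 0.2]
grip_width: 0.0009
grip_force: 0.0
```

```bash
cat >> h.py <<'E'
from scipy.spatial.transform import Rotation as Ro
def st():
    s=robot.get_obs(); o=np.load("o.npy"); M=Ro.from_euler("z",o[2]).as_matrix()
    T=Ro.from_quat(s["tool_rot"]).as_matrix()
    w=np.r_[o[:2],0]; p=s["position"]
    print("t",s["time"],"tcp",(M.T@(p-w)).round(4),"tip",(M.T@(p+.07*T[:,2]-w)).round(4),"F",(M.T@s["ft_force"]).round(2),"w",round(s["grip_width"],3))
    print((M.T@T).round(3)); return M,T,w
E
python3 - <<'E'
from h import *
st()
for n in("top","scene"):
    X=np.load(n+".npy").reshape(-1,3);o=np.load("o.npy");c,s=np.cos(o[2]),np.sin(o[2]);q=X[:,:2]-o[:2];x=q@[c,s];y=q@[-s,c]
    m=(X[:,2]>.11)&(y>.15)&(y<.5)&(x<.1)&(x>-.3)
    for lo in np.arange(-.3,.1,.05):
        k=m&(x>lo)&(x<lo+.05)
        if k.sum(): print(n,lo.round(2),y[k].min().round(3),k.sum())
E
```

```text
t 2.725 tcp [-0.2125 -0.0598  0.2013] tip [-0.1906 -0.0606  0.1349] F [-0.47  0.39  0.2 ] w 0.001
[[-0.95  -0.001  0.313]
 [-0.005  1.    -0.011]
 [-0.313 -0.012 -0.95 ]]
top -0.2 0.342 47
top -0.15 0.236 660
top -0.1 0.217 811
top -0.05 0.226 830
top -0.0 0.247 764
top 0.05 0.303 682
scene -0.2 0.326 42
scene -0.15 0.225 390
scene -0.1 0.205 288
scene -0.05 0.216 288
scene -0.0 0.242 250
scene 0.05 0.287 200
```

Call:
send_rows(deltas="9 0 27 0 0 0 0;9 0 27 0 0 0 0;9 0 27 0 0 0 0;0 0 0 0 0 0 0")

```text
time: 3.22
position: [0.4143, 0.0607, 0.1492]
tool_rot: [0.155, 0.974, -0.04, 0.16]
ft_force: [-0.5, 0.5, -0.3]
grip_width: 0.0008
grip_force: 0.0
```

```bash
python3 - <<'E'
from h import *
st()
im,X,c=cloud("scene"); cv2.imwrite("pics/s1.png",cv2.resize(im[125:235,140:300][:,:,::-1],(800,550),interpolation=2))
E
```

```text
t 3.225 tcp [-0.205  -0.063   0.1492] tip [-0.1823 -0.065   0.083 ] F [-0.66  0.28 -0.29] w 0.001
[[-0.946  0.006  0.325]
 [-0.004  1.    -0.028]
 [-0.325 -0.028 -0.945]]
```

View pics/s1.png

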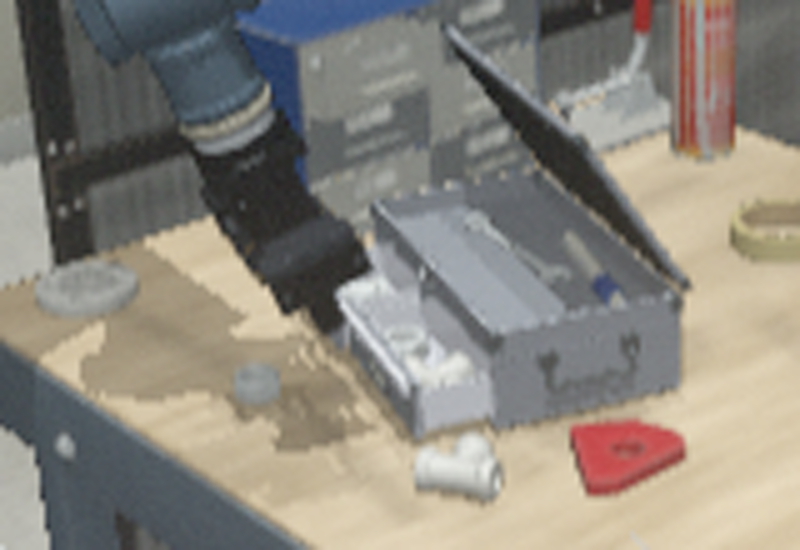

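Call:
send_rows(deltas="4 0 12 0 0 0 0;4 0 12 0 0 0 0;0 0 0 0 0 0 0")

```text
time: 3.65
position: [0.418, 0.0614, 0.1322]
tool_rot: [0.156, 0.974, -0.04, 0.157]
ft_force: [0.0, 0.4, -0.3]
grip_width: 0.0006
grip_force: 0.0
```

```bash
python3 - <<'E'
from h import *
st();print(robot.get_obs()["q"].round(3))
E
```

```text
t 3.65 tcp [-0.2017 -0.0613  0.1322] tip [-0.1794 -0.0634  0.0659] F [-0.08  0.38 -0.29] w 0.001
[[-0.948  0.008  0.319]
 [-0.002  1.    -0.03 ]
 [-0.319 -0.029 -0.947]]
[-0.057  0.589  2.229 -1.424  0.111  0.095]
```

Call:
send_rows(deltas="0 0 -8 0 5 0 0;0 0 -8 1.5 5 0 0;0 0 0 0 5 0 0;0 0 0 0 2 0 0;0 0 0 0 0 0 0")

```text
time: 4.28
position: [0.419, 0.05, 0.1392]
tool_rot: [0.165, 0.98, -0.057, 0.093]
ft_force: [-0.3, -0.4, -0.5]
grip_width: 0.0006
grip_force: 0.0
```

```bash
python3 - <<'E'
from h import *
st();print(robot.get_obs()["q"].round(3))
E
```

```text
t 4.275 tcp [-0.1973 -0.0718  0.1392] tip [-0.1832 -0.0778  0.0709] F [-0.16 -0.45 -0.47] w 0.001
[[-0.979  0.029  0.2  ]
 [ 0.012  0.996 -0.085]
 [-0.202 -0.081 -0.976]]
[-0.072  0.559  2.148 -0.477  0.289 -0.86 ]
```

Call:
send_rows(deltas="0 5 0 -2.5 2 0 0;0 5 0 -2.5 2 0 0;0 0 0 0 0 0 0")

```text
time: 4.65
position: [0.4217, 0.0591, 0.1382]
tool_rot: [0.163, 0.984, -0.009, 0.066]
ft_force: [-0.1, 0.3, -0.3]
grip_width: 0.0007
grip_force: 0.0
```

```bash
python3 - <<'E'
from h import *
st();print(robot.get_obs()["q"].round(3))
E
```

```text
t 4.65 tcp [-0.1975 -0.0623  0.1382] tip [-0.1882 -0.0622  0.0688] F [-0.15  0.29 -0.34] w 0.001
[[-0.991  0.014  0.132]
 [ 0.015  1.     0.001]
 [-0.132  0.003 -0.991]]
[-0.11   0.556  2.126 -0.079  0.33  -1.279]
```

Call:
send_rows(deltas="1.3 0 9.5 0 0 0 0;1.3 0 9.5 0 0 0 0;-6 0 0.8 0 0 0 0;-6 0 0.8 0 0 0 0;-6 0 0.8 0 0 0 0;-5 0 0.7 0 0 0 0;-5 0 0.7 0 0 0 0;-5 0 0.7 0 0 0 0")

```text
time: 5.65
position: [0.4523, 0.0489, 0.1185]
tool_rot: [0.162, 0.985, -0.009, 0.064]
ft_force: [-1.6, 0.6, 2.0]
grip_width: 0.0005
grip_force: 1.1
```

```bash
python3 - <<'E'
from h import *
st();print(robot.get_obs()["q"].round(3))
E
```

```text
t 5.65 tcp [-0.1652 -0.0626  0.1185] tip [-0.1562 -0.0625  0.0491] F [-1.73  0.12  2.03] w 0.0
[[-0.991  0.013  0.129]
 [ 0.013  1.     0.001]
 [-0.129  0.003 -0.992]]
[-0.127  0.617  2.063 -0.07   0.335 -1.306]
```

Call:
send_rows(deltas="-5 0 0.7 0 0 0 0;-5 0 0.7 0 0 0 0;-5 0 0.7 0 0 0 0;-5 0 0.7 0 0 0 0;-5 0 0.7 0 0 0 0;-5 0 0.7 0 0 0 0;-5 0 0.7 0 0 0 0;-5 0 0.7 0 0 0 0;-4 0 0.5 0 0 0 0")

```text
time: 6.78
position: [0.4954, 0.0344, 0.1182]
tool_rot: [0.162, 0.985, -0.009, 0.065]
ft_force: [-0.1, 2.3, 0.7]
grip_width: 0.0005
grip_force: 1.1
```

```bash
python3 - <<'E'
from h import *
st()
E
```

```text
t 6.775 tcp [-0.1198 -0.063   0.1182] tip [-0.1106 -0.0629  0.0488] F [-0.83  2.2   0.72] w 0.001
[[-0.991  0.013  0.131]
 [ 0.013  1.     0.002]
 [-0.131  0.003 -0.991]]
```

Call:
send_rows(deltas="-2 0 0.3 0 0 0 0;-2 0 0.3 0 0 0 0;-1.5 0 0.2 0 0 0 0;-1 0 0.1 0 0 0 0")

```text
time: 7.28
position: [0.501, 0.0325, 0.1182]
tool_rot: [0.162, 0.985, -0.009, 0.065]
ft_force: [-1.6, 3.2, 1.6]
grip_width: 0.0003
grip_force: 1.5
```

Call:
send_rows(deltas="-1 0 0.1 0 0 0 0")

```text
time: 7.4
position: [0.5012, 0.0324, 0.1181]
tool_rot: [0.162, 0.985, -0.009, 0.064]
ft_force: [-4.1, 4.0, 2.6]
grip_width: 0.0008
grip_force: 2.2
```

Call:
send_rows(deltas="-1 0 0.1 0 0 0 0")

```text
time: 7.52
position: [0.5014, 0.0323, 0.118]
tool_rot: [0.162, 0.985, -0.009, 0.063]
ft_force: [-5.5, 4.1, 2.8]
grip_width: 0.0005
grip_force: 2.9
```

Call:
send_rows(deltas="-1.5 0 0.2 0 0 0 0")

```text
time: 7.65
position: [0.5016, 0.032, 0.1178]
tool_rot: [0.162, 0.985, -0.009, 0.062]
ft_force: [-7.1, 3.8, 5.1]
grip_width: 0.0009
grip_force: 4.0
```

```bash
python3 - <<'E'
from h import *
st()
E
```

```text
t 7.65 tcp [-0.1132 -0.0634  0.1178] tip [-0.1045 -0.0633  0.0484] F [-7.95  1.44  5.11] w 0.001
[[-0.992  0.013  0.124]
 [ 0.013  1.     0.   ]
 [-0.124  0.002 -0.992]]
```

Call:
send_rows(deltas="5 0 -0.6 0 0 0 0;20 0 -2.6 0 0 0 0;24 0 -3.1 0 0 0 0;24 0 -3.1 0 0 0 0;22 0 -2.8 0 0 0 0;0 0 0 0 0 0 0;0 32 0 0 0 0 0;0 32 0 0 0 0 0;0 32 0 0 0 0 0;0 32 0 0 0 0 0")

```text
time: 8.9
position: [0.4581, 0.1844, 0.1188]
tool_rot: [0.163, 0.984, -0.008, 0.068]
ft_force: [0.3, -0.8, 0.1]
grip_width: 0.0004
grip_force: 0.0
```

Call:
send_rows(deltas="0 0 0 0 0 0 0")

```text
time: 9.02
position: [0.4585, 0.185, 0.1189]
tool_rot: [0.161, 0.985, -0.008, 0.068]
ft_force: [0.3, -0.7, -0.2]
grip_width: 0.0006
grip_force: 0.0
```

```bash
python3 - <<'E'
from h import *
st();print(robot.get_obs()["q"].round(3))
E
```

```text
t 9.025 tcp [-0.2013  0.0689  0.1189] tip [-0.1917  0.0692  0.0496] F [ 0.47 -0.55 -0.17] w 0.001
[[-0.99   0.01   0.137]
 [ 0.011  1.     0.005]
 [-0.137  0.007 -0.991]]
[ 0.187  0.638  1.958 -0.149  0.426 -0.928]
```

Call:
send_rows(deltas="-8 0 1.1 0 0 0 0;-6 0 0.8 0 0 0 0;-5 0 0.7 0 0 0 0;-5 0 0.7 0 0 0 0;-5 0 0.7 0 0 0 0;-5 0 0.7 0 0 0 0;-5 0 0.7 0 0 0 0;-5 0 0.7 0 0 0 0;-5 0 0.7 0 0 0 0;-5 0 0.7 0 0 0 0")

```text
time: 10.28
position: [0.5067, 0.1656, 0.1179]
tool_rot: [0.162, 0.985, -0.009, 0.065]
ft_force: [-2.3, -0.2, 1.1]
grip_width: 0.0003
grip_force: 1.1
```

```bash
python3 - <<'E'
from h import *
st()
E
```

```text
t 10.275 tcp [-0.1495  0.0652  0.1179] tip [-0.1403  0.0653  0.0485] F [-2.17 -0.91  1.09] w 0.0
[[-0.991  0.013  0.131]
 [ 0.013  1.     0.001]
 [-0.131  0.003 -0.991]]
```

Lead −0.131; 37 mm to go.

Call:
send_rows(deltas="-5 0 0.7 0 0 0 0;-5 0 0.7 0 0 0 0;-5 0 0.7 0 0 0 0;-5 0 0.7 0 0 0 0;-5 0 0.7 0 0 0 0;-4 0 0.5 0 0 0 0;-2 0 0.3 0 0 0 0;-2 0 0.3 0 0 0 0;-1.5 0 0.2 0 0 0 0;-1 0 0.1 0 0 0 0")

```text
time: 11.52
position: [0.5406, 0.1544, 0.1178]
tool_rot: [0.162, 0.985, -0.009, 0.065]
ft_force: [-3.0, 2.5, 1.8]
grip_width: 0.0004
grip_force: 1.6
```

Call:
send_rows(deltas="-1 0 0.1 0 0 0 0")

```text
time: 11.65
position: [0.5407, 0.1542, 0.1177]
tool_rot: [0.163, 0.985, -0.009, 0.064]
ft_force: [-3.9, 3.0, 2.3]
grip_width: 0.0006
grip_force: 2.4
```

Call:
send_rows(deltas="-1 0 0.1 0 0 0 0")

```text
time: 11.78
position: [0.5409, 0.1541, 0.1176]
tool_rot: [0.163, 0.985, -0.009, 0.063]
ft_force: [-5.4, 3.8, 3.6]
grip_width: 0.0001
grip_force: 3.2
```

Call:
send_rows(deltas="-1 0 0.1 0 0 0 0")

```text
time: 11.9
position: [0.5411, 0.1539, 0.1175]
tool_rot: [0.163, 0.985, -0.009, 0.063]
ft_force: [-6.1, 5.1, 3.6]
grip_width: 0.0005
grip_force: 3.8
```

```bash
python3 - <<'E'
from h import *
st()
E
```

```text
t 11.9 tcp [-0.1132  0.0647  0.1175] tip [-0.1044  0.0648  0.0481] F [-7.4   2.98  3.61] w 0.0
[[-0.992  0.013  0.126]
 [ 0.014  1.     0.   ]
 [-0.126  0.002 -0.992]]
```

Call:
send_rows(deltas="6 0 -0.8 0 0 0 0;25 0 -3.3 0 0 0 0;35 0 -4.6 0 0 0 0;-6 -13 -42 0 0 0 0;-6 -13 -42 0 0 0 0;-6 -13 -42 0 0 0 0;-6 -13 -42 0 0 0 0;-6 -13 -42 0 0 0 0;-6 0 -40 0 3.7 0 0;0 0 0 0 3.7 0 0")

```text
time: 13.15
position: [0.4644, 0.1109, 0.3745]
tool_rot: [0.163, 0.987, 0.002, 0.007]
ft_force: [-0.1, -1.2, -1.1]
grip_width: 0.0006
grip_force: 0.0
```

Call:
send_rows(deltas="0 0 0 0 0 0 0")

```text
time: 13.28
position: [0.4633, 0.1108, 0.3709]
tool_rot: [0.163, 0.987, 0.001, 0.004]
ft_force: [-0.1, 0.6, -0.9]
grip_width: 0.0005
grip_force: 0.0
```

```bash
python3 - <<'E'
from h import *
st();print(robot.get_obs()["q"].round(3))
o=np.load("o.npy")
for n in("top","scene"):
    im,X,c=cloud(n)
    cv2.imwrite(f"pics/{n}2.png",cv2.resize(im[125:240,110:300][:,:,::-1],(800,484),interpolation=2))
    X=X.reshape(-1,3);cc,s=np.cos(o[2]),np.sin(o[2]);q=X[:,:2]-o[:2];x=q@[cc,s];y=q@[-s,cc];z=X[:,2]
    for a,b in((-.14,.02),(.04,.14)):
        k=(z>.05)&(z<.066)&(x<-.075)&(x>-.2)&(y>a)&(y<b); print(n,k.sum(),np.percentile(x[k],[5,50,95]).round(3) if k.sum() else "")
    k=(z>.13)&(z<.235)&(x>-.06)&(x<.1)&(abs(y)>.08)&(abs(y)<.14); a=np.polyfit(z[k],x[k],1);print("lid phi",np.arctan2(1,-a[0]),np.polyval(a,.2))
E
```

```text
t 13.275 tcp [-1.739e-01 -3.000e-04  3.709e-01] tip [-1.734e-01 -1.000e-04  3.009e-01] F [-0.24  0.52 -0.86] w 0.001
[[-1.     0.014  0.007]
 [ 0.014  1.     0.004]
 [-0.007  0.004 -1.   ]]
[-1.000e-03  2.260e-01  1.692e+00  2.000e-03  1.216e+00 -1.245e+00]
top 154 [-0.094 -0.087 -0.08 ]
top 0 
lid phi 0.9905898849076022 0.02207923662140812
scene 97 [-0.096 -0.091 -0.079]
scene 48 [-0.096 -0.088 -0.079]
lid phi 1.048740377183078 0.011706796078362003
```

View pics/scene2.png

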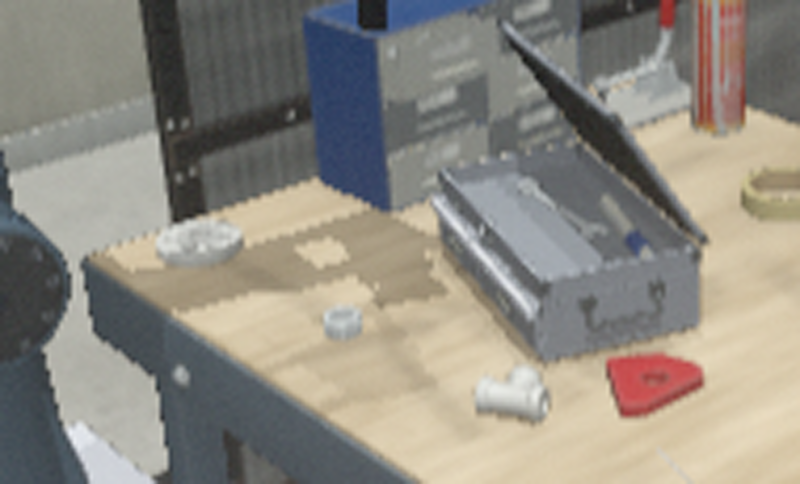

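Call:
send_rows(deltas="-48 0 0 0 0 0 0;-48 0 0 0 0 0 0;-48 0 0 0 0 0 0;-48 0 0 0 0 0 0;-46 0 0 0 0 0 0;0 0 0 0 0 0 0")

```text
time: 14.12
position: [0.6894, 0.0336, 0.3682]
tool_rot: [0.163, 0.987, 0.001, 0.001]
ft_force: [-1.0, 0.6, -0.5]
grip_width: -0.0
grip_force: 0.0
```

Call:
send_rows(deltas="0 0 30 0 0 0 0;0 0 30 0 0 0 0;0 0 27 0 0 0 0;0 0 0 0 0 0 0")

```text
time: 14.62
position: [0.6849, 0.0361, 0.2807]
tool_rot: [0.162, 0.987, 0.001, -0.002]
ft_force: [-0.3, -0.2, 0.1]
grip_width: 0.0002
grip_force: 0.0
```

```bash
python3 - <<'E'
from h import *
st();print(robot.get_obs()["q"].round(3))
E
```

```text
t 14.625 tcp [ 0.06   -0.003   0.2807] tip [ 0.0596 -0.0029  0.2107] F [-0.17 -0.31  0.12] w 0.0
[[-1.     0.012 -0.005]
 [ 0.012  1.     0.002]
 [ 0.005  0.001 -1.   ]]
[-0.111  0.625  1.275  0.003  1.246 -1.356]
```

Call:
send_rows(deltas="10 0 0 0 0 0 0;9 0 0 0 0 0 0;7 0 0 0 0 0 0;4 0 0 0 0 0 0;4 0 0 0 0 0 0;4 0 0 0 0 0 0")

```text
time: 15.38
position: [0.6517, 0.0473, 0.2837]
tool_rot: [0.163, 0.987, 0.001, 0.002]
ft_force: [2.9, -1.0, -0.0]
grip_width: 0.0005
grip_force: 1.2
```

```bash
python3 - <<'E'
from h import *
st()
E
```

```text
t 15.375 tcp [ 0.0249 -0.0025  0.2837] tip [ 0.0251 -0.0023  0.2137] F [ 3.03 -0.06 -0.04] w 0.0
[[-1.     0.013  0.003]
 [ 0.013  1.     0.003]
 [-0.003  0.003 -1.   ]]
```

Call:
send_rows(deltas="4.7 0 3 0 0 0 0;4.6 0 3.1 0 0 0 0;4.4 0 3.3 0 0 0 0;4.2 0 3.5 0 0 0 0;4.1 0 3.6 0 0 0 0;3.9 0 3.8 0 0 0 0;3.7 0 3.9 0 0 0 0;3.5 0 4.1 0 0 0 0")

```text
time: 16.38
position: [0.62, 0.0582, 0.2549]
tool_rot: [0.163, 0.987, 0.001, 0.001]
ft_force: [-0.1, -1.1, 1.9]
grip_width: 0.001
grip_force: 1.0
```

```bash
python3 - <<'E'
from h import *
st()
E
```

```text
t 16.375 tcp [-0.0086 -0.0019  0.2549] tip [-0.0085 -0.0017  0.1849] F [ 0.22 -1.1   1.91] w 0.001
[[-1.     0.013  0.002]
 [ 0.013  1.     0.003]
 [-0.002  0.003 -1.   ]]
```

Call:
send_rows(deltas="3.5 0 4 0 0 0 0;3.4 0 4.2 0 0 0 0;3.2 0 4.3 0 0 0 0;3 0 4.4 0 0 0 0;2.9 0 4.6 0 0 0 0;2.7 0 4.7 0 0 0 0;2.5 0 4.8 0 0 0 0;2.3 0 4.9 0 0 0 0")

```text
time: 17.38
position: [0.5981, 0.0657, 0.2189]
tool_rot: [0.163, 0.987, 0.001, 0.001]
ft_force: [0.1, -0.7, 1.8]
grip_width: 0.0003
grip_force: 0.8
```

```bash
python3 - <<'E'
from h import *
st()
E
```

```text
t 17.375 tcp [-0.0318 -0.0015  0.2189] tip [-0.0316 -0.0013  0.1489] F [ 0.36 -0.65  1.85] w 0.0
[[-1.     0.013  0.002]
 [ 0.013  1.     0.003]
 [-0.002  0.003 -1.   ]]
```

Call:
send_rows(deltas="2.1 0 5 0 0 0 0;2 0 5 0 0 0 0;1.7 0 5 0 0 0 0;1.5 0 5 0 0 0 0;1.3 0 5 0 0 0 0;1.1 0 5 0 0 0 0;0.8 0 5 0 0 0 0;0.6 0 4 0 0 0 0")

```text
time: 18.38
position: [0.5877, 0.0694, 0.1799]
tool_rot: [0.163, 0.987, 0.001, 0.001]
ft_force: [-0.4, 0.0, 0.2]
grip_width: 0.0002
grip_force: 0.7
```

```bash
python3 - <<'E'
from h import *
st()
E
```

```text
t 18.375 tcp [-0.0428 -0.0012  0.1799] tip [-0.0426 -0.001   0.1099] F [-0.37 -0.12  0.22] w 0.0
[[-1.     0.013  0.002]
 [ 0.013  1.     0.003]
 [-0.002  0.003 -1.   ]]
```

Call:
send_rows(deltas="0.3 0 3 0 0 0 0;0 0 3 0 0 0 0;0 0 2.5 0 0 0 0;0 0 2 0 0 0 0")

```text
time: 18.88
position: [0.5875, 0.0696, 0.1697]
tool_rot: [0.163, 0.987, 0.001, 0.001]
ft_force: [-0.6, -0.5, 1.3]
grip_width: 0.0004
grip_force: 0.7
```

Call:
send_rows(deltas="0 0 1 0 0 0 0;0 0 1 0 0 0 0")

```text
time: 19.12
position: [0.5877, 0.0696, 0.1681]
tool_rot: [0.163, 0.987, 0.001, 0.001]
ft_force: [-1.9, 0.1, 8.1]
grip_width: 0.0004
grip_force: 3.8
```

Call:
send_rows(deltas="0 0 1 0 0 0 0")

```text
time: 19.25
position: [0.5877, 0.0696, 0.168]
tool_rot: [0.163, 0.987, 0.001, 0.002]
ft_force: [-3.0, 0.6, 13.8]
grip_width: 0.0007
grip_force: 6.6
```

Call:
send_rows(deltas="0 0 -4 0 0 0 0;0 0 -15 0 0 0 0;0 0 -40 0 0 0 0;0 0 -40 0 0 0 0;30 0 -40 0 0 0 0;45 0 -20 0 0 0 0;45 0 -20 0 0 0 0;45 0 0 0 0 0 0;0 0 0 0 0 0 0;0 0 0 0 0 0 0")

```text
time: 20.5
position: [0.4316, 0.122, 0.3463]
tool_rot: [0.163, 0.987, 0.002, 0.003]
ft_force: [-0.4, -0.0, 0.2]
grip_width: 0.0003
grip_force: 0.0
```

```bash
python3 - <<'E'
from h import *
st()
o=np.load("o.npy")
for n in("top","scene"):
    im,X,c=cloud(n)
    cv2.imwrite(f"pics/{n}3.png",cv2.resize(im[125:240,110:300][:,:,::-1],(800,484),interpolation=2))
    X=X.reshape(-1,3);cc,s=np.cos(o[2]),np.sin(o[2]);q=X[:,:2]-o[:2];x=q@[cc,s];y=q@[-s,cc];z=X[:,2]
    for a,b in((-.14,.02),(.04,.14)):
        k=(z>.05)&(z<.066)&(x<-.075)&(x>-.2)&(y>a)&(y<b); print(n,k.sum(),np.percentile(x[k],[5,50,95]).round(3) if k.sum() else "")
    for a,b in((-.07,-.04),(-.04,0),(0,.04),(.04,.08)):
        k=(x>a)&(x<b)&(abs(y)<.13)&(z<.16);print(n,a,np.nanmedian(z[k]))
    for t in("loose_nut","tee"):
        r=robot.cut_out(n,t)
        if r: print(t,r[0]["box"])
E
```

```text
t 20.5 tcp [-0.2075  0.0006  0.3463] tip [-0.2072  0.0009  0.2763] F [-0.35 -0.16  0.25] w 0.0
[[-1.     0.013  0.005]
 [ 0.013  1.     0.004]
 [-0.005  0.004 -1.   ]]
top 177 [-0.094 -0.088 -0.08 ]
top 51 [-0.094 -0.086 -0.08 ]
top -0.07 0.09779090962453335
top -0.04 0.09783920642834033
top 0 0.09795448107758747
top 0.04 0.09820237201462693
tee [254.9, 219.9, 274.3, 237.7]
scene 101 [-0.095 -0.089 -0.079]
scene 53 [-0.096 -0.09  -0.079]
scene -0.07 0.09737793417201335
scene -0.04 0.09739142600155157
scene 0 0.09708316470795594
scene 0.04 0.09739485534621561
loose_nut [186.8, 199.5, 196.5, 207.2]
tee [220.8, 207.9, 239.7, 223.6]
```

View pics/scene3.png

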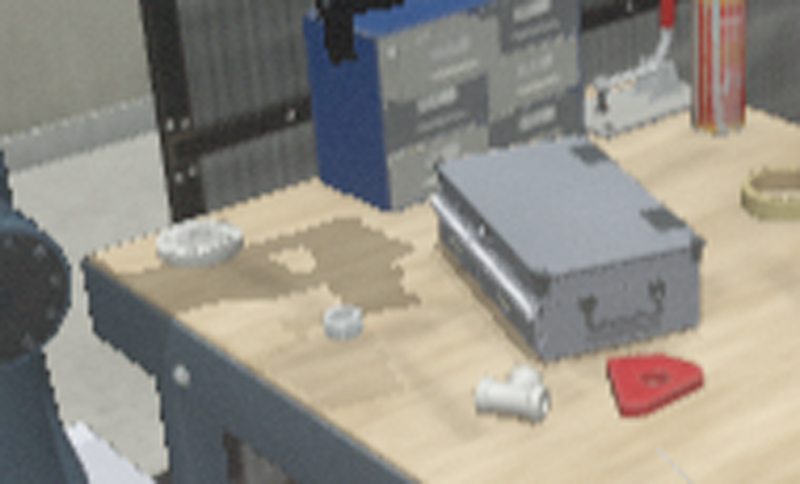

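The picture shows the lid flat and both drawers home (lips along 435–540, 195–310). The nut (342,320), tee and magnet have not moved.

```bash
python3 -c "
from rig import robot
print(robot.hand_in())"
```

```text
the job is handed in; nothing more can be done
None
```

I pushed both drawers home, then pushed the lid closed, and handed the job in at about 21 s. The last pictures show the lid flat, both drawers in and nothing visibly moved; I read at most about 14 N at the wrist, and no verdict came back.

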